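Take the clay print out of the drying cage

ROBOT

A 6-joint arm with a two-finger parallel gripper is mounted at the origin on the work surface. World frame = base frame: x ahead of the robot, y to its left, z up, the work surface at z = 0. Lengths are in mm, angles in rad, forces in N, time in s.
With the tool pointing down it reaches from about 400 to 825 mm from the base axis. Payload 7 kg.
Tool frame: the origin (TCP) lies at the very end of the fingers, on their centre line; the grasp point (between the pads) lies 19 mm behind it; z points along the fingers, y is the line along which they close (so a half turn about z gives the same grasp; the last joint's range is limited). The gripper opens to 88 mm and grips with 3 to 60 N. Pads are 19 mm wide; open, the fingers measure 130 mm over their backs; the gripper's body (78 mm by 193 mm) begins 47 mm behind the grasp point.
Start: joints at [-0.959, 0.359, 0.012, 0, -1.224, -0.288], TCP at [214.739, -639.908, 226.561] pointing down, gripper open.
Joint ranges: [-3.07, 3.07], [-1.43, 2.12], [-1.02, 1.25], [-3.03, 1.67], [-3.05, -0], [-3.03, 3.03]. Speed limits (rad/s): [2.39, 2.39, 3.01, 3.14, 3.14, 3.14].

INTERFACE

Orientations are given as a unit quaternion [x, y, z, w].
In Python, from plant import bot gives the robot as it stands. Calls block until the motion is done:
- bot.move_ptp(position, orientation): joint-space move of the TCP to a pose.
- bot.line_to(position, velocity=150, ori=None): straight line of the TCP; ori=None keeps the orientation; velocity is the mean speed in mm/s.
- bot.move_joints(angles): joint-space move.
- bot.move_gripper(opening, force=None): finger opening in mm; force is the grip in N (None keeps the last); returns when the fingers have stopped.
- bot.pause(seconds).
- bot.solve_ik(position, orientation): joint angles nearest the present ones, or None.
- bot.read_state(): the state.
- bot.camera(name): name is "side" or "top" or "wrist"; returns the picture (420x560x3 uint8, red, green, blue); there is no depth.
- bot.get_calibration(name): a dict with "fx", "fy", "cx", "cy" (pixels), "distortion" ([k1, k2, p1, p2, k3] as OpenCV has them; the pictures are not rectified), "view" (4x4, takes a point from world to camera coordinates); the wrist camera has in their place "T_tool_cam" (4x4, takes a point from camera to tool coordinates, whose origin is the TCP and whose axes are the flange's). Camera axes: x right, y up, looking along -z (the intrinsics and any distortion apply to the point x, -y, -z); pixel columns grow to the right and rows downward; lengths in mm; the calibration is good to about 2 mm. A picture is of the moment at which its call begins: read the wrist's pose just before it. get_calibration takes no time and is no camera call.
A pose or a line that the arm cannot do raises bot.Unreachable and nothing moves.
- bot.close_job(): hands the job in; it is judged then, once.
The state is a dict: "t": time; "joint_pos": joint angles; "qvel": joint speeds; "tau": joint torques, N m; "tcp_pos": TCP position; "eef_rot": TCP orientation; "contact_force": force on the tool from outside, world axes, zero at the start; "moment": the same for the moment, N m; "width": finger opening in mm; "finger_force": force on a finger pad.
Only numpy, scipy, OpenCV 4.12 (cv2) and the standard library are available. Lean on these libraries where they do the work, as an engineer would, in place of code of your own. Each camera call takes 0.05 s, during which the arm holds its last target. There are 200 camera calls.

TASK

Slide the sloping sash of the drying cage up by its handle until it stays up on its own. Then reach in under it, take the printed clay vessel out, keeping it upright, and stand it gently in the middle of the bare wooden board. Leave the sash up and the other things on the table where they are.

Things in the scene. Friction and masses are not known exactly. Their poses are not given: they have to be found in the camera images.
- cage: Fixed drying cage, aluminium and wire, 260 mm deep, 315 wide (270 inside), wire roof at 200 mm. Origin: table height, middle of the foot of its front; x points into the cage, z up. The front leans back 30 degrees: at height h it lies 0.577 h behind the origin. Its side rails run on up to 410 mm. Floor sheet 8 mm thick.
- sash (a joint): Lift of the sash up the slope, m: 0 shut, 0.23 upper stop. It slides along 0.5 of cage x and 0.866 up. Starting it takes about 9 N; a counterweight bar at the back of the roof tips back and carries more of its weight as it rises. Let go below 0.11 to 0.16 m (this varies) it slides shut; higher, friction holds it.
- sash_edge (a point): Middle of the lower edge of the sash, an aluminium-framed clear pane 268 mm wide, 230 mm long, 12 mm thick; shut, it is 12 mm above the table. At 0.20 m of lift it is 185 mm above the table, 100 mm behind the cage's origin: room below it for a gripper tilted about 40 degrees from vertical, pointing down and into the cage.
- sash_grip (a point): Centre of the grip bar of the sash's dark steel pull handle; moves with the sash. Bar 26 mm wide (y, across), 14 thick (x), 90 long up the slope (z); it stands 55 mm before the pane, its centre 55 mm up the slope from the sash's lower edge, posts to the pane at 18 and 92 mm. Axes: z up the slope, x square into the pane, y across.
- print_mid (a point): Centre (30 mm above the underside) of the clay-coloured printed vessel in the cage: open-topped stadium shape, 100 mm long (x), 54 wide (y), 60 high (z up), wall 6, sides parallel over the middle 46 mm, a slanting partition inside, about 0.25 kg. It starts upright on the cage floor, long axis roughly into the cage.
- print: The same vessel: origin at the centre of its underside, axes as above.
- board: Fixed bare light wooden board, 180 x 180 x 12 mm, lying on the table to the left or right of the cage. Origin at the centre of its underside; its top is 12 mm above the origin.
- bucket: Bystander: open metal bucket, 136 mm across, 120 mm high, loose, on the other side from the board. Origin at the centre of its underside.
- pot: Bystander: loose round clay pot, 90 mm across, 80 mm high, beside the cage. Origin at the centre of its underside.
- screwdriver: Bystander: loose screwdriver, 180 mm long, lying on the table beside the cage, handle towards the robot. Origin under its middle.
Things that resemble listed ones, but are neither listed nor needed, are in the scene too. What is shaped like the print but orange or pink is not meant.

How it is judged (in metres and radians):
On the way:
1. the sash stands raised on its own (more than 0.1 m of lift, still, not touched by the fingers) (value of joint sash above 0.1 m and velocity of joint sash between -0.01 and 0.01 m/s and contact force between the fingers and sash below 0.1 N), for 0.4 s.
At the end, for the whole second after the job is handed in: The vessel stands upright (within 0.1 rad) and still on the board's top, its centre within 50 mm of the board's centre, and the sash is still up (more than 0.1 m of lift) (horizontal distance between print_mid and board below 0.05 m and z of print_mid in the frame of board between 0.036 and 0.048 m and angle between print_mid's own z axis and vertical below 0.1 rad and linear speed of print below 0.02 m/s and value of joint sash above 0.1 m); the robot touches nothing.
It fails at once if the vessel is tipped more than 0.45 rad from upright (angle between print_mid's own z axis and vertical above 0.45 rad).
It fails at once if the vessel is dropped (moves faster than 0.5 m/s while no finger touches it) (linear speed of print above 0.5 m/s and contact force between the fingers and print below 0.05 N).
It fails at once if the bucket, pot or screwdriver is moved more than 30 mm (distance of any of bucket, pot, screwdriver from where it was at the start of the episode above 0.03 m).
It also fails if it takes over 61 s, if anything falls off the work surface, if the arm or the gripper's body presses on something with over 40 N, if the wrist force passes 120 N, or if a joint passes its speed limit or range.

## Working session

There is one attempt and no reset: what is moved stays moved. The work goes in short steps, each a Python script; the robot and the scene stay as the last script left them, time stands still between calls to the robot, and variables do not carry over. Pictures are saved under pics/ and viewed, at most 13 in all, crops included, and the job is handed in when it is done.

```bash
ls; mkdir -p pics
python3 - <<'E'
from plant import bot
import cv2,numpy as np
ims=[]
for n in("side","top","wrist"):
    im=bot.camera(n)[:,:,::-1]; cv2.imwrite(f"pics/{n}0.png",im)
    c=bot.get_calibration(n); print(n,{k:np.round(v,3).tolist() for k,v in c.items()})
s=bot.read_state();print(s)
E
```

```text
pics
side {'fx': 534.756, 'fy': 534.756, 'cx': 280.853, 'cy': 212.014, 'distortion': [-0.147, 0.0, 0.0, 0.0, 0.0], 'view': [[-0.221, -0.975, -0.001, 116.141], [0.694, -0.158, 0.703, -426.243], [-0.686, 0.155, 0.711, -930.177], [0.0, 0.0, 0.0, 1.0]]}
top {'fx': 394.475, 'fy': 394.475, 'cx': 273.727, 'cy': 212.06, 'distortion': [0.02, 0.0, 0.0, 0.0, 0.0], 'view': [[-0.001, -0.999, -0.035, 18.009], [0.998, -0.004, 0.062, -561.429], [-0.062, -0.035, 0.997, -907.678], [0.0, 0.0, 0.0, 1.0]]}
wrist {'fx': 326.43, 'fy': 326.43, 'cx': 277.36, 'cy': 206.308, 'distortion': [-0.065, 0.0, 0.0, 0.0, 0.0], 'T_tool_cam': [[-0.0, 0.951, 0.308, 83.905], [1.0, 0.0, 0.001, 0.052], [0.001, 0.308, -0.951, -159.752], [0.0, 0.0, 0.0, 1.0]]}
{'t': 0.15, 'joint_pos': array([-9.58882759e-01,  3.59235631e-01,  1.12854444e-02, -2.48575418e-04,
       -1.22409801e+00, -2.88106967e-01]), 'qvel': array([ 0.00194249, -0.00204939,  0.00259428,  0.00356961,  0.00088848,
       -0.00035717]), 'tau': array([-1.81229778e-03, -5.83275998e+01,  2.93289596e+01,  7.00126782e+00,
        8.72602395e-03, -1.34870170e-04]), 'tcp_pos': array([ 214.63401655, -639.58574934,  225.83743242]), 'eef_rot': array([-1.61155122e-01,  9.86928884e-01,  6.14452768e-04, -1.67034914e-04]), 'contact_force': array([ 0.36194195, -0.40680766, -0.18186647]), 'moment': array([ 0.024175  , -0.02315593,  0.00977885]), 'finger_force': 0.0, 'width': 87.64745806013045}
```

View pics/side0.png

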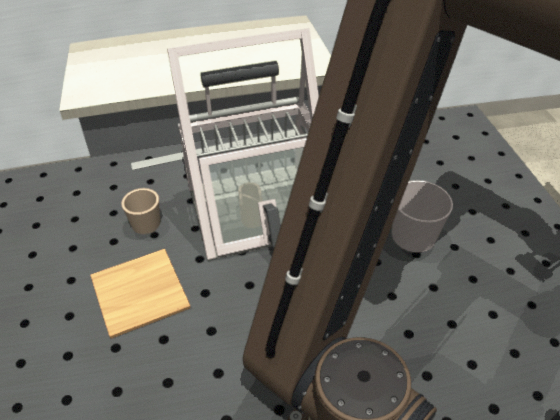

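View pics/top0.png

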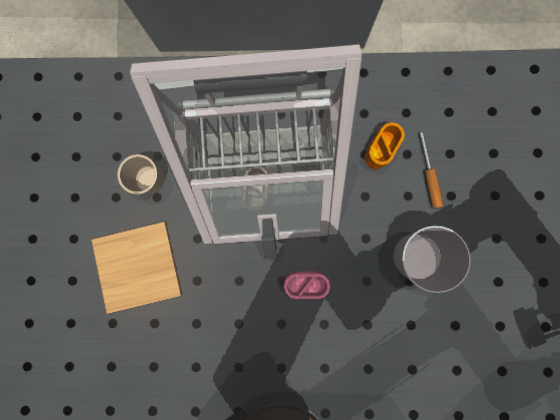

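Side view: board (140,292), handle (268,222), clay vessel behind the pane at (250,205), and the arm hides the right part of the cage. Top view: board (137,267), pot (138,174), handle (268,232), clay vessel in the cage (256,187). Possible mistakes are the orange vessel (384,145) and the pink one (307,286). The bucket is at (433,260) and the screwdriver at (432,180). I choose the clay-coloured one inside the cage at top (256,187).

I'll swing the arm aside and take closer crops.

```bash
cat > h.py <<'E'
from plant import bot
import cv2,numpy as np
from scipy.spatial.transform import Rotation as R
def cam(n,st=None):
    c=bot.get_calibration(n);K=np.array([[c['fx'],0,c['cx']],[0,c['fy'],c['cy']],[0,0,1.]]);D=np.array(c['distortion'])
    if n=='wrist':
        T=np.eye(4);T[:3,:3]=R.from_quat(st['eef_rot']).as_matrix();T[:3,3]=st['tcp_pos'];C=T@np.array(c['T_tool_cam'])
    else: C=np.linalg.inv(np.array(c['view']))
    return K,D,C
def ray(cm,uv):
    K,D,C=cm;p=cv2.undistortPoints(np.array([[uv]],float),K,D)[0,0]
    d=C[:3,:3]@np.array([p[0],-p[1],-1]);return C[:3,3],d/np.linalg.norm(d)
def plane(cm,uv,z):
    o,d=ray(cm,uv);return o+d*(z-o[2])/d[2]
def tri(rs):
    A=sum(np.eye(3)-np.outer(d,d) for o,d in rs);b=sum((np.eye(3)-np.outer(d,d))@o for o,d in rs);return np.linalg.solve(A,b)
def proj(cm,P):
    K,D,C=cm;p=(np.linalg.inv(C)@np.append(P,1))[:3]*[1,-1,-1];return cv2.projectPoints(p.reshape(1,3),np.zeros(3),np.zeros(3),K,D)[0][0,0]
E
python3 - <<'E'
from h import *
j=bot.read_state()['joint_pos'];j[0]=-1.75;bot.move_joints(j)
t=bot.camera('top')[:,:,::-1];s=bot.camera('side')[:,:,::-1]
cv2.imwrite('pics/top1.png',t);cv2.imwrite('pics/side1.png',s)
a=cv2.resize(t[150:300,180:350],None,fx=4,fy=4,interpolation=cv2.INTER_CUBIC)   # off 180,150
b=cv2.resize(s[130:270,180:340],None,fx=4.25,fy=4.25,interpolation=cv2.INTER_CUBIC)
cv2.imwrite('pics/topc.png',a);cv2.imwrite('pics/sidec.png',b)
print(bot.read_state()['t'])
hsv=cv2.cvtColor(t,cv2.COLOR_BGR2HSV);m=cv2.inRange(hsv,(10,70,120),(25,255,255));m[:,:60]=0;m[:200]=0;m[:,250:]=0
cs=max(cv2.findContours(m,0,2)[0],key=cv2.contourArea);r=cv2.minAreaRect(cs);print(r,[plane(cam('top'),p,12).round(1) for p in cv2.boxPoints(r)],plane(cam('top'),r[0],12))
E
```

```text
2.1333
((135.08706665039062, 267.2106628417969), (77.0518569946289, 76.82699584960938), 77.00537872314453) [array([500.9, 456.7,  12. ]), array([541.4, 278.1,  12. ]), array([365.2, 234.1,  12. ]), array([325. , 410.2,  12. ])] [432.48450608 344.70814443  12.        ]
```

View pics/topc.png

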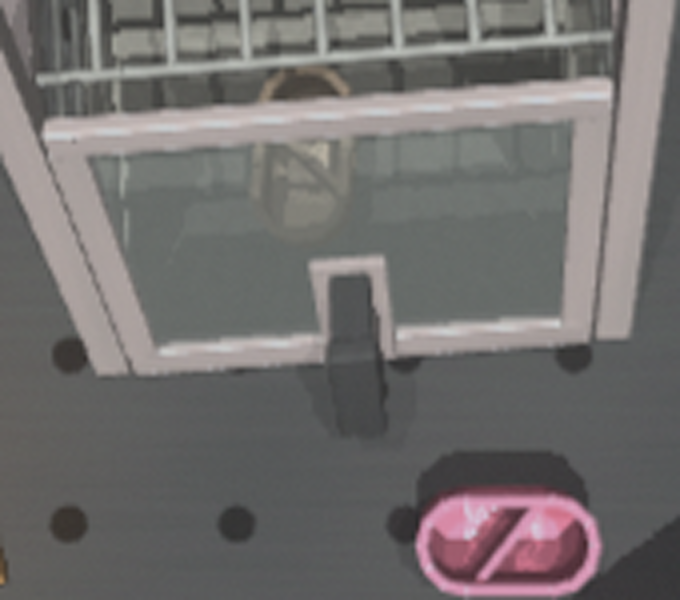

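View pics/sidec.png

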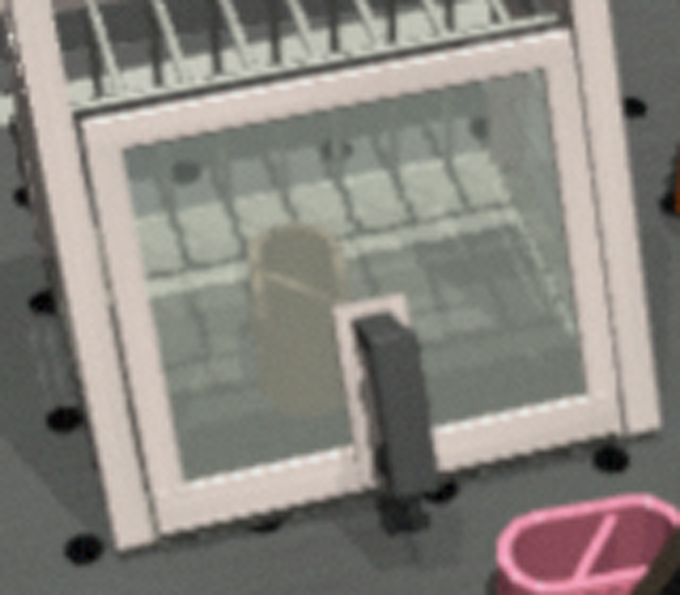

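The clay vessel in the cage is confirmed, with its rim centred near top-crop (302,154) and its long axis into the cage. The rail feet are at top-crop (97,375) and (628,338), and side-crop (120,548) and (660,428). The handle bar is at top-crop (345..360, 275..435).

```bash
cat > geo.py <<'E'
from h import *
T,S=cam('top'),cam('side')
t=lambda u,v:(180+u/4,150+v/4)
s=lambda u,v:(180+u/4.25,130+v/4.25)
L=tri([ray(T,t(97,375)),ray(S,s(120,548))]);Rr=tri([ray(T,t(628,338)),ray(S,s(660,428))])
E
python3 - <<'E'
from geo import *
print(L,Rr,np.linalg.norm(L-Rr))
print('top z0',plane(T,t(97,375),0),plane(T,t(628,338),0),'side',plane(S,s(120,548),0),plane(S,s(660,428),0))
O=(L+Rr)/2;d=(L-Rr)[:2];yaw=np.arctan2(-d[0],d[1]);print('O',O,'yaw',yaw)
O[2]=0
Rz=R.from_euler('z',yaw).as_matrix()
G=O+Rz@np.array([-20,0,87]);print('G',G,'proj top',proj(T,G),(proj(T,G)-[180,150])*4,'side',(proj(S,G)-[180,130])*4.25)
for n,P in dict(barhi=[-20+22.5,0,87+39],barlo=[-42.5,0,48]).items():
    P=O+Rz@np.array(P,float);print(n,(proj(T,P)-[180,150])*4,(proj(S,P)-[180,130])*4.25)
# vessel
for p in [(302,154),(305,68),(300,240),(250,150),(352,150)]:
    P=plane(T,t(*p),68);print(p,P,'cage',Rz.T@(P-O),'side',(proj(S,P)-[180,130])*4.25)
E
```

```text
[487.36906785 180.68325602  12.2226737 ] [ 508.7528159  -131.26337058   10.67306934] 312.682528768019
top z0 [487.23480822 183.60857634   0.        ] [ 508.79009539 -132.66765958    0.        ] side [4.97582044e+02 1.80235980e+02 1.13686838e-13] [ 518.03054529 -134.7916727     0.        ]
O [498.06094187  24.70994272  11.44787152] yaw 0.06844231078445699
G [478.10776709  23.34216495  87.        ] proj top [269.52629591 248.63203201] [358.10518365 394.52812805] side [405.2598425  419.39907519]
barhi [351.64624238 353.12562271] [392.51685359 337.84168587]
barlo [364.0205536  432.45254062] [417.73794488 499.17805698]
(302, 154) [611.13232362  55.41121992  68.        ] cage [114.90627839  22.89657137  68.        ] side [300.49572602 284.10833898]
(305, 68) [659.48616586  53.78964744  68.        ] cage [163.03601413  17.97192987  68.        ] side [288.19576278 227.88720022]
(300, 240) [563.08051618  56.46064553  68.        ] cage [67.03874181 27.22974971 68.        ] side [314.39544822 342.82299845]
(250, 150) [613.54081566  84.5026107   68.        ] cage [119.29865941  51.75513752  68.        ] side [249.3745349  289.12211939]
(352, 150) [613.2139483   27.50294349  68.        ] cage [115.07441343  -5.08872451  68.        ] side [347.86752523 274.15615521]
```

```bash
cat >> geo.py <<'E'
yaw=0.0684;O=np.array([498,25.5,0])
def C(x,y,z): return O+R.from_euler('z',yaw).apply([x,y,z])
def W2C(P): return R.from_euler('z',-yaw).apply(np.array(P)-O)
def ori(deg,yw=yaw):
    a=np.radians(deg);s,c=np.sin(a),np.cos(a)
    M=R.from_euler('z',yw).as_matrix()@np.array([[-c,0,s],[0,1,0],[-s,0,-c]]);return R.from_matrix(M)
def tz(deg,yw=yaw): return ori(deg,yw).as_matrix()[:,2]
SL=np.array([.5,0,.866])
E
python3 - <<'E'
from geo import *
th=45;q=ori(th).as_quat();z=tz(th)
def g(l): return C(*(np.array([-20,0,87])+l*SL))+z*15
for l in (0,100,205): print(l,bot.solve_ik(g(l),q))
pre=g(0)-z*85;jp=bot.solve_ik(pre,q);print(pre,jp)
for X in [(115,23,42),(0,23,60),(-60,23,120)]: print(bot.solve_ik(C(*X)+19*tz(40),ori(40).as_quat()))
if jp is not None:
    j=bot.read_state()['joint_pos'];a=np.array(jp);a[0]=j[0];bot.move_joints(a);bot.move_gripper(70);bot.move_joints(jp)
    st=bot.read_state();cv2.imwrite('pics/w1.png',bot.camera('wrist')[:,:,::-1]);W=cam('wrist',st)
    print(st['tcp_pos'],pre,st['t'])
    for l in (-45,0,45): print('bar',l,proj(W,C(*(np.array([-20,0,87])+l*SL))))
E
```

```text
0 None
100 None
205 None
[428.665036    20.75007855 136.49747468] None
None
None
None
```

Run:
```python
from geo import *
F=R.from_euler('z',np.pi)
for fl in (0,1):
  for th in (0,15,30,40,50,60):
    q=(ori(th)*F if fl else ori(th)).as_quat();z=tz(th);r=[]
    for P in [C(-20,0,87)+z*15,C(82.5,0,264.5)+z*15,C(-20,0,87)-z*70,C(115,23,42)+19*z,C(0,23,60)+19*z,C(-60,23,120)+19*z]:
        s=bot.solve_ik(P,q);r.append(None if s is None else np.round(s,2).tolist())
    print(fl,th,r)
```

```text
0 0 [[0.46, 0.2, -0.61, 0.0, -0.75, -1.97], [0.39, 0.19, -0.17, 0.0, -1.21, -1.89], [0.46, 0.09, -0.51, 0.0, -0.97, -1.97], [0.41, 0.46, -0.36, 0.0, -0.75, -1.91], [0.49, 0.28, -0.6, -0.0, -0.69, -1.99], [0.55, 0.1, -0.66, 0.0, -0.81, -2.06]]
0 15 [[0.53, 0.07, -0.96, 0.37, -0.33, -2.37], [0.45, 0.04, -0.42, 0.13, -0.87, -2.02], [0.59, -0.11, -0.83, 0.22, -0.63, -2.25], [0.45, 0.35, -0.72, 0.37, -0.27, -2.29], None, [0.66, -0.06, -0.98, 0.34, -0.45, -2.46]]
0 30 [None, [0.49, -0.09, -0.76, 0.48, -0.46, -2.37], None, None, None, None]
0 40 [None, None, None, None, None, None]
0 50 [[-0.42, 0.09, -0.87, -2.04, -0.42, 0.84], None, None, [-0.36, 0.42, -0.79, -2.5, -0.56, 1.3], [-0.52, 0.3, -0.99, -2.36, -0.65, 1.31], [-0.02, -0.11, -0.82, -1.72, -0.06, 0.2]]
0 60 [None, None, None, [-0.46, 0.63, -0.95, -2.61, -1.06, 1.58], None, None]
1 0 [[0.46, 0.2, -0.61, 0.0, -0.75, 1.18], [0.39, 0.19, -0.17, 0.0, -1.21, 1.25], [0.46, 0.09, -0.51, 0.0, -0.97, 1.18], [0.41, 0.46, -0.36, 0.0, -0.75, 1.23], [0.49, 0.28, -0.6, 0.0, -0.69, 1.15], [0.55, 0.1, -0.66, 0.0, -0.81, 1.09]]
1 15 [[0.53, 0.07, -0.96, 0.37, -0.33, 0.78], [0.45, 0.04, -0.42, 0.13, -0.87, 1.12], [0.59, -0.11, -0.83, 0.22, -0.63, 0.89], [0.45, 0.35, -0.72, 0.37, -0.27, 0.85], None, [0.66, -0.06, -0.98, 0.34, -0.45, 0.69]]
1 30 [None, [0.49, -0.09, -0.76, 0.48, -0.46, 0.77], None, None, None, None]
1 40 [None, None, None, None, None, None]
1 50 [[-0.42, 0.09, -0.87, -2.04, -0.42, -2.3], None, None, [-0.36, 0.42, -0.79, -2.5, -0.56, -1.85], [-0.52, 0.3, -0.99, -2.36, -0.65, -1.83], [-0.02, -0.11, -0.82, -1.72, -0.06, -2.94]]
1 60 [None, None, None, [-0.46, 0.63, -0.95, -2.61, -1.06, -1.56], None, None]
```

```bash
cat > fk.py <<'E'
import numpy as np
from scipy.spatial.transform import Rotation as R
def fk(p,Q):
    Q=np.atleast_2d(Q);n=len(Q);A=np.tile(np.eye(3),(n,1,1));t=np.zeros((n,3));p=np.asarray(p)
    for i in range(6):
        w=p[6*i:6*i+3];w=w/np.linalg.norm(w);c=p[6*i+3:6*i+6]*1000
        M=R.from_rotvec(Q[:,i:i+1]*w).as_matrix();tt=c-np.einsum('nij,j->ni',M,c)
        t=t+np.einsum('nij,nj->ni',A,tt);A=A@M
    t=t+np.einsum('nij,j->ni',A,p[36:39]*1000);A=A@R.from_rotvec(p[39:42]).as_matrix()
    return t,A
LO=np.array([-3.07,-1.43,-1.02,-3.03,-3.05,-3.03])+.02;HI=np.array([3.07,2.12,1.25,1.67,0,3.03])-.02
E
cat > fit.py <<'E'
from h import *
from fk import *
from scipy.optimize import least_squares
rng=np.random.default_rng(0);Qs=[];Ps=[];Ms=[];k=0
while len(Qs)<150 and k<1500:
    k+=1;r=rng.uniform(350,850);a=rng.uniform(-3,3)
    P=np.array([r*np.cos(a),r*np.sin(a),rng.uniform(50,600)])
    q=R.from_euler('z',rng.uniform(-3,3))*R.from_rotvec(np.append(rng.uniform(-1,1,2),0))*R.from_quat([1,0,0,0])
    s=bot.solve_ik(P,q.as_quat())
    if s is not None: Qs.append(s);Ps.append(P);Ms.append(q.as_matrix())
Qs,Ps,Ms=map(np.array,(Qs,Ps,Ms));print(len(Qs),k)
def res(p):
    t,A=fk(p,Qs);return np.r_[((t-Ps)/300).ravel(),(A-Ms).ravel()]
best=None
for s4 in(1,-1):
  for s6 in(1,-1):
    for off in(0,-.19):
      # tool at zero: z along +x
      for rx in(0,np.pi/2,np.pi,-np.pi/2):
        ax=[[0,0,1],[0,1,0],[0,-1,0],[s4,0,0],[0,-1,0],[s6,0,0]];pt=[[0,0,0],[0,off,.3],[0,off,.7],[.2,off,.7],[.45,-.1,.7],[.5,-.19,.7]]
        M=R.from_euler('x',rx)*R.from_matrix([[0,0,1],[0,1,0],[-1,0,0]])
        p0=np.r_[np.hstack([ax,pt]).ravel(),[.75,-.19,.7],M.as_rotvec()]
        r=least_squares(res,p0,max_nfev=60)
        if best is None or r.cost<best.cost: best=r
      if best.cost<1e-3: break
p=best.x;print(best.cost);np.save('p.npy',p)
for i in range(6): w=p[6*i:6*i+3];w=w/np.linalg.norm(w);print(w.round(3),(p[6*i+3:6*i+6]*1000).round(1))
st=bot.read_state();t,A=fk(p,st['joint_pos']);print(t,st['tcp_pos'])
E
time python3 fit.py
```

```text
150 186
2.0976556166075444e-28
[ 0. -0.  1.] [-0.   0.  87.4]
[0. 1. 0.] [  0.  -23.2 198.8]
[-0. -1.  0.] [ -0.  -87.6 800.4]
[-1.  0. -0.] [304.8  -0.  800.4]
[-0. -1.  0.] [ 463.6 -269.9  800.4]
[-1.  0.  0.] [ 693.5 -191.8  800.4]
[[-302.8679096  -602.87616547  225.83122971]] [-302.8679096  -602.87616547  225.83122971]
real	0m24.343s
user	1m29.752s
sys	0m0.494s
```

```bash
cat >> fk.py <<'E'
from scipy.optimize import least_squares
PM=np.load('p.npy')
def ik1(P,M,s):
    def f(q):
        t,A=fk(PM,q);return np.r_[(t[0]-P)/300,(A[0]-M).ravel()]
    r=least_squares(f,np.clip(s,LO+1e-3,HI-1e-3),bounds=(LO,HI),max_nfev=60);return r.x if r.cost<1e-8 else None
def ikall(P,M,n=25,seed=0):
    g=np.random.default_rng(seed);o=[]
    for _ in range(n):
        s=g.uniform(LO,HI);s[0]=g.uniform(-1,1);x=ik1(P,M,s)
        if x is not None and not any(np.abs(x-y).max()<.05 for y in o): o.append(x)
    return o
E
cat > a.py <<'E'
from geo import *
from fk import *
F=R.from_euler('z',np.pi)
for th in (30,40,50,60):
    z=tz(th);M=ori(th).as_matrix()
    for n,P in dict(pre=C(-20,0,87)-z*70,g0=C(-20,0,87)+z*12,g2=C(85,0,269)+z*12,v=C(115,23,42)+19*z,vo=C(-40,23,70)+19*z).items():
        o=ikall(P,M);print(th,n,[x.round(2).tolist() for x in o])
E
time python3 a.py
```

```text
30 pre []
30 g0 []
30 g2 [[0.49, -0.1, -0.74, 0.46, -0.48, -2.35]]
30 v []
30 vo []
40 pre []
40 g0 []
40 g2 []
40 v []
40 vo []
50 pre []
50 g0 [[-0.41, 0.08, -0.86, -2.02, -0.4, 0.81]]
50 g2 []
50 v [[-0.36, 0.42, -0.79, -2.5, -0.56, 1.3]]
50 vo []
60 pre []
60 g0 []
60 g2 []
60 v [[-0.46, 0.63, -0.95, -2.61, -1.06, 1.58]]
60 vo []
real	0m36.816s
user	0m37.383s
sys	0m0.112s
```

```bash
cat > a.py <<'E'
from geo import *
from fk import *
print(PM[36:39])
for th in (15,20,22.5,25,27.5,45,50,55,60):
    z=tz(th,0);M=ori(th,0).as_matrix()
    for n,X in dict(v=(103,23,50),vb=(127,23,50),vo=(20,23,90),vo2=(-60,23,150)).items():
        o=ikall(C(*X)+19*z,M,18);print(th,n,[x.round(2).tolist() for x in o])
E
time python3 a.py
```

```text
[ 0.841641 -0.1918    0.8004  ]
15 v [[0.46, 0.32, -0.76, 0.44, -0.27, -2.44]]
15 vb [[0.45, 0.36, -0.69, 0.38, -0.31, -2.37]]
15 vo [[0.54, 0.14, -0.89, 0.41, -0.34, -2.49]]
15 vo2 [[0.68, -0.11, -0.93, 0.31, -0.56, -2.5]]
20 v []
20 vb []
20 vo []
20 vo2 []
22.5 v []
22.5 vb []
22.5 vo []
22.5 vo2 []
25 v []
25 vb []
25 vo []
25 vo2 []
27.5 v []
27.5 vb []
27.5 vo []
27.5 vo2 []
45 v [[-0.29, 0.33, -0.74, -2.48, -0.33, 1.14]]
45 vb [[-0.26, 0.35, -0.68, -2.46, -0.29, 1.1]]
45 vo []
45 vo2 []
50 v [[-0.37, 0.41, -0.87, -2.64, -0.61, 1.39]]
50 vb [[-0.34, 0.42, -0.82, -2.65, -0.57, 1.37]]
50 vo [[-0.4, 0.17, -0.92, -2.39, -0.46, 1.14]]
50 vo2 []
55 v [[-0.41, 0.5, -0.96, -2.7, -0.86, 1.51]]
55 vb [[-0.38, 0.5, -0.91, -2.71, -0.81, 1.49]]
55 vo []
55 vo2 [[-0.22, -0.19, -0.89, -1.97, -0.2, 0.54]]
60 v []
60 vb [[-0.41, 0.61, -0.97, -2.74, -1.06, 1.58]]
60 vo []
60 vo2 []
real	0m46.144s
user	0m46.395s
sys	0m0.237s
```

```bash
cat > a.py <<'E'
from geo import *
from fk import *
st={45:[-0.29,.33,-.74,-2.48,-.33,1.14],48:[-0.35,.38,-.8,-2.58,-.5,1.3],51:[-0.37,.41,-.87,-2.64,-.61,1.39],54:[-0.41,.5,-.96,-2.7,-.86,1.51]}
for th,s0 in st.items():
  for yw in (0,):
    print(th);z=tz(th,yw);M=ori(th,yw).as_matrix();col=[];s=np.array(s0)
    for x in (103,80,60,40,20,0,-20,-50):
        row='';sc=None
        for zz in (50,75,100,130,160,200,240):
            q=ik1(C(x,23,zz)+19*z,M,s if sc is None else sc)
            row+=' ----- ' if q is None else f'{q[2]:.2f}/{q[4]:.2f} '
            if q is not None:
                if sc is None: s=q
                sc=q
        print(x,row)
E
time python3 a.py
```

```text
45
103 -0.74/-0.33  -----  -----  -----  -----  -----  ----- 
80 -0.79/-0.37 -0.64/-0.13  -----  -----  -----  -----  ----- 
60 -0.83/-0.39 -0.70/-0.17  -----  -----  -----  -----  ----- 
40 -0.87/-0.42 -0.74/-0.20  -----  -----  -----  -----  ----- 
20 -0.91/-0.45 -0.78/-0.22  -----  -----  -----  -----  ----- 
0 -0.95/-0.47 -0.82/-0.24  -----  -----  -----  -----  ----- 
-20 -0.99/-0.50 -0.85/-0.25  -----  -----  -----  -----  ----- 
-50  ----- -0.89/-0.25  -----  -----  -----  -----  ----- 
48
103 -0.83/-0.50 -0.76/-0.36 -0.63/-0.16  -----  -----  -----  ----- 
80 -0.88/-0.54 -0.80/-0.39 -0.68/-0.19  -----  -----  -----  ----- 
60 -0.92/-0.57 -0.84/-0.41 -0.72/-0.21  -----  -----  -----  ----- 
40 -0.96/-0.60 -0.88/-0.43 -0.76/-0.22  -----  -----  -----  ----- 
20  ----- -0.91/-0.45 -0.79/-0.23  -----  -----  -----  ----- 
0  ----- -0.94/-0.46 -0.82/-0.23  -----  -----  -----  ----- 
-20  ----- -0.97/-0.47 -0.84/-0.23  -----  -----  -----  ----- 
-50  -----  ----- -0.87/-0.21  -----  -----  -----  ----- 
51
103 -0.89/-0.66 -0.84/-0.53 -0.77/-0.39 -0.63/-0.16  -----  -----  ----- 

[... 363 characters left out ...]
-0.45 -0.81/-0.15  -----  -----  ----- 
-50  -----  ----- -0.99/-0.44 -0.83/-0.09  -----  -----  ----- 
54
103 -0.95/-0.81 -0.91/-0.69 -0.85/-0.55 -0.77/-0.38 -0.63/-0.16  -----  ----- 
80 -1.00/-0.86 -0.95/-0.72 -0.90/-0.58 -0.80/-0.39 -0.67/-0.16  -----  ----- 
60  ----- -0.99/-0.76 -0.93/-0.60 -0.83/-0.40 -0.70/-0.16  -----  ----- 
40  -----  ----- -0.96/-0.62 -0.86/-0.40 -0.72/-0.15  -----  ----- 
20  -----  ----- -1.00/-0.63 -0.88/-0.40 -0.74/-0.13  -----  ----- 
0  -----  -----  ----- -0.90/-0.40 -0.76/-0.10  -----  ----- 
-20  -----  -----  ----- -0.92/-0.38 -0.77/-0.04  -----  ----- 
-50  -----  -----  ----- -0.94/-0.35  -----  -----  ----- 
real	0m10.333s
user	0m10.743s
sys	0m0.197s
```

```bash
cat > a.py <<'E'
from geo import *
from fk import *
th=15;M=ori(th).as_matrix();z=tz(th)
g=lambda l:C(*(np.array([-20,0,87])+l*SL))+z*14
q0=ik1(g(0),M,[0.53,0.07,-0.96,0.37,-0.33,-2.37]);qp=ik1(g(0)-z*100,M,[0.59,-0.11,-0.83,0.22,-0.63,-2.25])
print(q0,qp,g(0)-z*100)
s=qp
for l in range(0,226,25):
    q=ik1(g(l),M,s if l else q0);s=q;print(l,None if q is None else q.round(2))
a=qp.copy();a[0]=-1.75;bot.move_joints(a);bot.move_gripper(66);bot.move_joints(qp)
st=bot.read_state();cv2.imwrite('pics/w1.png',bot.camera('wrist')[:,:,::-1]);W=cam('wrist',st)
print(st['tcp_pos'],st['t'])
for l in (-45,0,45): print('bar',l,proj(W,C(*(np.array([-20,0,87])+l*SL+[-6,0,3.5]))))
E
python3 a.py
```

```text
[ 0.53145756  0.06756823 -0.95540284  0.36187409 -0.33266037 -2.36374261] [ 0.59502067 -0.1341608  -0.81227176  0.20948899 -0.6758168  -2.24686326] [455.8403779   22.6117762  170.06962106]
0 [ 0.53  0.07 -0.96  0.36 -0.33 -2.36]
25 [ 0.53  0.05 -0.88  0.29 -0.42 -2.28]
50 [ 0.52  0.04 -0.81  0.24 -0.5  -2.22]
75 [ 0.51  0.03 -0.74  0.21 -0.57 -2.17]
100 [ 0.5   0.03 -0.68  0.18 -0.63 -2.14]
125 [ 0.49  0.03 -0.62  0.17 -0.69 -2.1 ]
150 [ 0.48  0.03 -0.56  0.15 -0.75 -2.08]
175 [ 0.46  0.03 -0.5   0.14 -0.81 -2.05]
200 [ 0.45  0.04 -0.44  0.13 -0.86 -2.03]
225 [ 0.44  0.04 -0.37  0.12 -0.91 -2.01]
[455.74118513  22.06356782 169.98878725] 7.3917
bar -45 [278.19597009 159.57775909]
bar 0 [278.27036764 207.36637631]
bar 45 [278.35452106 263.52227518]
```

View pics/w1.png

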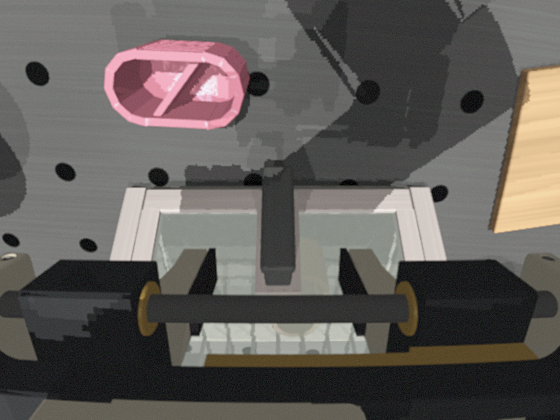

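The wrist view shows the handle bar at u 263–295, v 170–270, centred between the fingers and matching the prediction. Next I descend, grip and lift.

```bash
cat > b.py <<'E'
from geo import *
th=15;z=tz(th);d=R.from_euler('z',yaw).apply(SL)
g=C(-20,0,87)+z*14
bot.line_to(g,120);st=bot.read_state();print(st['t'],st['contact_force'])
bot.move_gripper(10,50);st=bot.read_state();print('w',st['width'],st['finger_force'],st['contact_force'])
p=bot.read_state()['tcp_pos']
bot.line_to(p+d*60,80);st=bot.read_state();print(st['contact_force'],st['width'])
bot.line_to(p+d*215,100);st=bot.read_state();print(st['contact_force'],st['width'],st['tcp_pos']-p,st['t'])
cv2.imwrite('pics/side2.png',bot.camera('side')[:,:,::-1])
E
python3 b.py
```

```text
8.425 [-0.05256148  0.88138689 -0.20216417]
w 25.534278166330072 49.99950170516968 [ 2.01809229 -3.80766932  0.78779667]
[ 1.00308146  0.49329236 -3.73879053] 25.80365656606987
[ 0.84592164  2.09909124 -1.26768944] 25.66187546935385 [107.37917774   7.40252117 186.51321628] 11.7583
```

```bash
cat > c.py <<'E'
from geo import *
from fk import *
z=tz(15)
bot.move_gripper(70);bot.pause(.3)
p=bot.read_state()['tcp_pos'];bot.line_to(p-z*70,150)
st=bot.read_state();print(st['t'],st['tcp_pos'],st['contact_force'])
bot.pause(.3)
cv2.imwrite('pics/side3.png',bot.camera('side')[:,:,::-1])
qa=np.array(st['joint_pos']);print(qa.round(2))
th=48;M=ori(th,0).as_matrix();zb=tz(th,0)
qb=ik1(C(-50,23,100)+19*zb,M,[-.4,.2,-.87,-2.4,-.25,1.2]);print(qb.round(2))
pts=np.array([[0,0,0],[39,97,-66],[39,-97,-66],[-39,97,-66],[-39,-97,-66],[39,97,-200],[39,-97,-200],[-39,97,-200],[-39,-97,-200],[0,0,-378],[0,60,-378],[0,-60,-378]])
def chk(w,n=12):
    for a,b in zip(w,w[1:]):
        for k in range(n+1):
            q=a+(b-a)*k/n;t,A=fk(PM,q);P=t[0]+pts@A[0].T;Pc=np.array([W2C(x) for x in P]);dist=.866*Pc[:,0]-.5*Pc[:,2]
            print(k,'tcp',t[0].round(),'maxd',dist.max().round(),Pc[dist.argmax()].round(),'minz',P[:,2].min().round(),'minr',np.hypot(P[:,0],P[:,1]).min().round())
        print()
if __name__=='__main__':
    m=qa.copy();m[1]-=.35;m2=qb.copy();m2[1]-=.35
    chk([qa,m,m2,qb],8)
E
python3 c.py
```

```text
13.6333 [570.48112988  30.04877682 326.56812236] [ 0.30171774  1.10721609 -0.56791754]
[ 0.46 -0.03 -0.31  0.11 -1.05 -2.01]
[-0.25 -0.03 -0.87 -2.05 -0.21  0.65]
0 tcp [570.  30. 327.] maxd -100.0 [ 73.  -0. 327.] minz 327.0 minr 474.0
1 tcp [565.  27. 349.] maxd -117.0 [ 67.  -3. 349.] minz 349.0 minr 454.0
2 tcp [559.  24. 372.] maxd -134.0 [ 60.  -5. 372.] minz 372.0 minr 433.0
3 tcp [551.  21. 394.] maxd -151.0 [ 53.  -9. 394.] minz 394.0 minr 411.0
4 tcp [543.  17. 416.] maxd -169.0 [ 45. -12. 416.] minz 416.0 minr 388.0
5 tcp [535.  12. 437.] maxd -188.0 [ 36. -16. 437.] minz 437.0 minr 365.0
6 tcp [525.   7. 458.] maxd -207.0 [ 25. -20. 458.] minz 458.0 minr 341.0
7 tcp [514.   2. 479.] maxd -227.0 [ 15. -25. 479.] minz 479.0 minr 317.0
8 tcp [503.  -4. 498.] maxd -247.0 [  3. -29. 498.] minz 498.0 minr 293.0

0 tcp [503.  -4. 498.] maxd -247.0 [  3. -29. 498.] minz 498.0 minr 293.0
1 tcp [482.  37. 423.] maxd -225.0 [-16.  12. 423.] minz 423.0 minr 279.0
2 tcp [465.  75. 371.] maxd -209.0 [ -1. -60. 416.] minz 367.0 minr 254.0
3 tcp [457. 106. 337.] maxd -196.0 [ -7. -30. 37
[... 357 characters left out ...]
[-25.  18. 243.] minz 224.0 minr 122.0

0 tcp [472.  42. 243.] maxd -143.0 [-25.  18. 243.] minz 224.0 minr 122.0
1 tcp [474.  42. 224.] maxd -132.0 [-23.  18. 224.] minz 209.0 minr 130.0
2 tcp [474.  42. 204.] maxd -122.0 [-23.  18. 204.] minz 194.0 minr 138.0
3 tcp [474.  42. 184.] maxd -112.0 [-23.  18. 184.] minz 178.0 minr 146.0
4 tcp [473.  42. 165.] maxd -103.0 [-24.  18. 165.] minz 163.0 minr 153.0
5 tcp [471.  42. 145.] maxd -95.0 [-26.  19. 145.] minz 145.0 minr 161.0
6 tcp [468.  43. 126.] maxd -87.0 [-28.  20. 126.] minz 126.0 minr 168.0
7 tcp [465.  44. 106.] maxd -81.0 [-32.  21. 106.] minz 106.0 minr 174.0
8 tcp [461.  45.  87.] maxd -75.0 [-36.  22.  87.] minz 87.0 minr 180.0
```

View pics/side3.png

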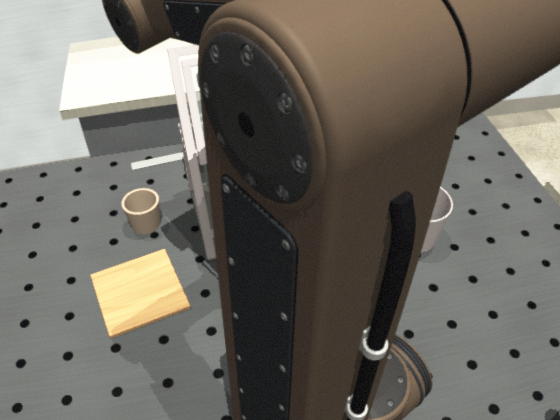

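The side view is blocked by the arm and only shows the board and pot undisturbed. I'll swing to the low, tilted configuration and look in with the wrist camera.

```bash
cat > d.py <<'E'
from geo import *
from fk import *
th=48;M=ori(th,0).as_matrix();zb=tz(th,0)
qb=ik1(C(-50,23,100)+19*zb,M,[-.4,.2,-.87,-2.4,-.25,1.2])
m=bot.read_state()['joint_pos'].copy();m[1]-=.25;m2=qb.copy();m2[1]-=.25
for q in (m,m2,qb): bot.move_joints(q)
bot.move_gripper(88)
st=bot.read_state();print(st['t'],st['tcp_pos'],C(-50,23,100)+19*zb,st['contact_force'])
np.savez('st_w2.npz',eef_rot=st['eef_rot'],tcp_pos=st['tcp_pos'])
cv2.imwrite('pics/w2.png',bot.camera('wrist')[:,:,::-1])
cv2.imwrite('pics/top2.png',bot.camera('top')[:,:,::-1])
W=cam('wrist',st)
for P in [(115,23,68),(65,27,68),(163,18,68),(65,27,8)]: print(P,proj(W,C(*P)))
E
python3 d.py
```

```text
17.9333 [460.74900716  44.99944896  87.65493247] [460.66469652  45.02888369  87.28651848] [ 1.07222695 -0.21731972  0.3555042 ]
(115, 23, 68) [288.88937933 279.87896401]
(65, 27, 68) [291.4671184  268.11428597]
(163, 18, 68) [285.99484331 288.39383037]
(65, 27, 8) [290.40590908 203.79996171]
```

View pics/w2.png

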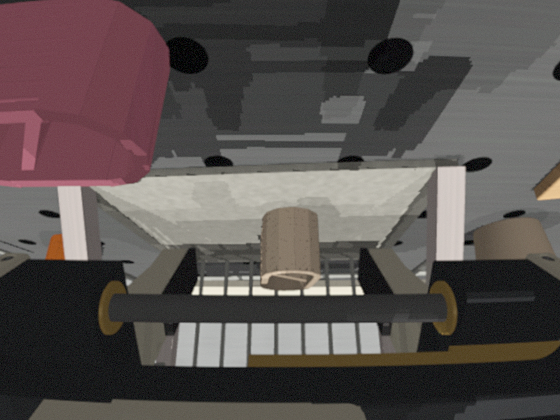

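View pics/top2.png

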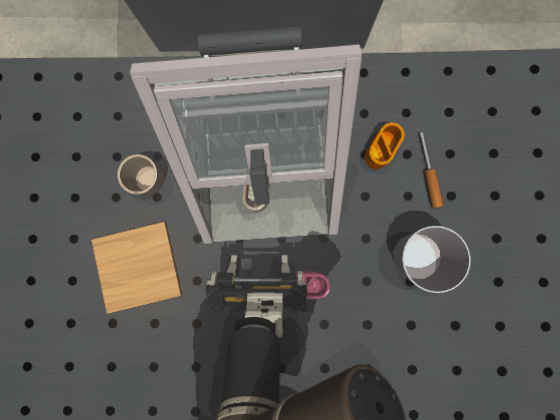

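Wrist view: the cage is open and the clay vessel's front bottom is at (291,207), with the rim at v≈272–288, which agrees with prediction (290,204; 268–288). Top view: the sash stands up, and the pot, bucket and screwdriver are unmoved. Next I plan the placing path.

```bash
cat > e.py <<'E'
from geo import *
from fk import *
B=np.array([432.5,344.7,0])
q0=bot.read_state()['joint_pos'];print(np.round(q0,2))
def pose(G,th,yw): return G+19*tz(th,yw),ori(th,yw).as_matrix()
th=48;G0=C(-50,23,95)
for yf in (-.6,-.3,0,.3,.6,.9,1.2):
  off=lambda yw,d:d*np.array([np.cos(yw),np.sin(yw),0])
  G1=B-off(yf,13);s=q0;r=[];ok=True
  for k in range(13):
    f=k/12;G=G0*(1-f)+G1*f;G[2]=98
    q=ik1(*pose(G,th,yf*f),s)
    if q is None: r.append('fail %d'%k);break
    s=q
  else:
    r.append(s.round(2))
    for zz in (75,56):
        G1[2]=zz;q=ik1(*pose(G1,th,yf),s);r.append(None if q is None else q.round(2))
  print(yf,r)
E
python3 e.py
```

```text
[-0.25 -0.03 -0.87 -2.05 -0.21  0.65]
-0.6 ['fail 1']
-0.3 ['fail 2']
0 ['fail 2']
0.3 ['fail 4']
0.6 [array([ 0.36,  0.13, -0.74, -2.15, -0.21,  0.75]), array([ 0.22,  0.22, -0.85, -2.37, -0.41,  1.1 ]), array([ 0.16,  0.31, -0.92, -2.48, -0.54,  1.29])]
0.9 [array([ 0.5 ,  0.13, -0.62, -1.5 , -0.3 ,  0.21]), array([ 0.38,  0.2 , -0.64, -1.67, -0.38,  0.47]), array([ 0.31,  0.26, -0.67, -1.79, -0.44,  0.67])]
1.2 [array([ 0.4 ,  0.2 , -0.54, -1.31, -0.59,  0.29]), array([ 0.35,  0.26, -0.55, -1.38, -0.6 ,  0.42]), array([ 0.32,  0.31, -0.55, -1.44, -0.61,  0.52])]
```

```bash
cat > f.py <<'E'
from geo import *
th=48;z=tz(th,0)
G=lambda x,y,zz:C(x,y,zz)+19*z
s=lambda n:print(n,{k:np.round(bot.read_state()[k],1).tolist() for k in('t','width','finger_force','contact_force','tcp_pos')})
bot.line_to(G(30,23,72),120);s('mid')
bot.line_to(G(102,23,51),80);s('in')
bot.move_gripper(30,30);s('grip')
if abs(bot.read_state()['width']-54)<5:
    bot.line_to(G(102,23,66),50);s('lift')
    bot.line_to(G(-62,23,95),110);s('out')
    st=bot.read_state();cv2.imwrite('pics/top3.png',bot.camera('top')[:,:,::-1])
    cv2.imwrite('pics/w3.png',bot.camera('wrist')[:,:,::-1])
E
python3 f.py
```

```text
mid {'t': 18.9, 'width': 87.7, 'finger_force': 0.0, 'contact_force': [0.5, -0.7, 0.0], 'tcp_pos': [539.8, 50.7, 59.2]}
in {'t': 20.0, 'width': 87.5, 'finger_force': 0.0, 'contact_force': [0.1, -0.2, -0.6], 'tcp_pos': [611.8, 55.6, 38.3]}
grip {'t': 20.6, 'width': 55.6, 'finger_force': 29.6, 'contact_force': [-1.5, 0.3, 2.2], 'tcp_pos': [612.3, 55.4, 38.4]}
lift {'t': 21.1, 'width': 55.3, 'finger_force': 29.6, 'contact_force': [0.7, 0.5, -3.1], 'tcp_pos': [612.1, 55.6, 53.2]}
out {'t': 22.7, 'width': 55.1, 'finger_force': 29.6, 'contact_force': [-0.5, 1.5, -2.4], 'tcp_pos': [448.7, 44.2, 82.3]}
```

View pics/w3.png

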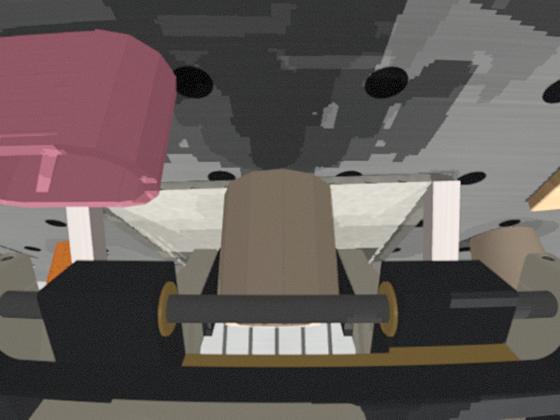

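The vessel is held upright and centred (front bottom at (279,170)), with no contact with the pink one. Next I carry it to the board.

```bash
cat > g.py <<'E'
from geo import *
th,yf=48,.9;B=np.array([432.5,344.7,0]);G1=B-13*np.array([np.cos(yf),np.sin(yf),0])
z=tz(th,yf);q=ori(th,yf).as_quat()
P=lambda h:G1+[0,0,h]+19*z
s=lambda n:print(n,{k:np.round(bot.read_state()[k],1).tolist() for k in('t','width','contact_force','tcp_pos')})
bot.line_to(P(98),130,ori=q);s('over')
cv2.imwrite('pics/side4.png',bot.camera('side')[:,:,::-1])
bot.line_to(P(62),80);s('low')
f0=bot.read_state()['contact_force'][2]
for h in np.arange(60,51.9,-.8):
    bot.line_to(P(h),15);f=bot.read_state()['contact_force'][2]-f0
    if f>2.2: break
print('h',h,f);s('down')
cv2.imwrite('pics/top4.png',bot.camera('top')[:,:,::-1])
im=bot.camera('side')[:,:,::-1];cv2.imwrite('pics/side5.png',cv2.resize(im[180:360,60:300],None,fx=3,fy=3))
E
python3 g.py
```

```text
over {'t': 25.3, 'width': 55.5, 'contact_force': [-0.4, 0.5, -3.3], 'tcp_pos': [433.2, 345.2, 85.3]}
low {'t': 26.0, 'width': 55.2, 'contact_force': [-0.5, 0.1, -3.1], 'tcp_pos': [433.6, 345.0, 49.2]}
h 54.40000000000002 8.408687398248617
down {'t': 28.0, 'width': 55.5, 'contact_force': [-1.8, -2.5, 5.3], 'tcp_pos': [433.4, 345.9, 42.4]}
```

View pics/side5.png

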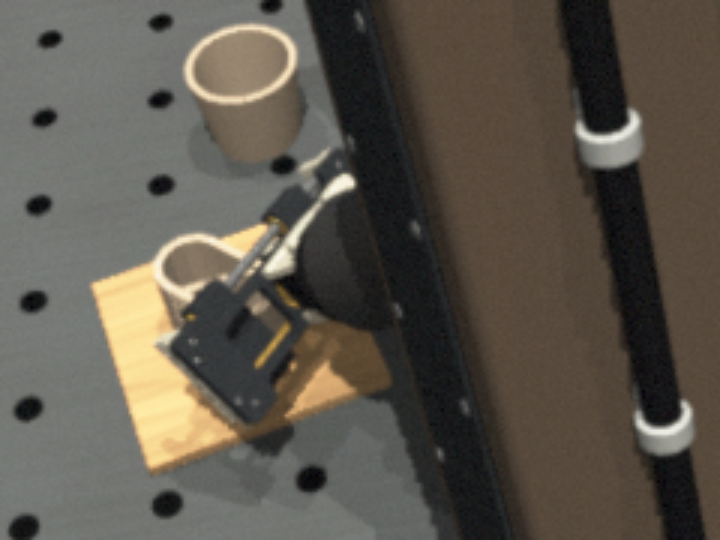

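The vessel touched the board at the expected height, over the middle, and looks upright with its rim near crop (200,270). I'll release and back off.

```bash
cat > i.py <<'E'
from geo import *
z=tz(48,.9)
p=bot.read_state()['tcp_pos'];bot.line_to(p+[0,0,.8],10)
bot.move_gripper(88);bot.pause(.2)
p=bot.read_state()['tcp_pos']
try: bot.line_to(p-z*90,100)
except bot.Unreachable:
    print('alt');bot.line_to(p-z*45-[30,38,0],100)
bot.pause(.5);st=bot.read_state();print(st['t'],st['tcp_pos'],st['contact_force'])
t=bot.camera('top')[:,:,::-1];cv2.imwrite('pics/top5.png',t)
E
python3 i.py
```

```text
30.9 [391.93461697 293.39265457 103.20553405] [-0.7640079  -0.97914355  0.71857823]
```

View pics/top5.png

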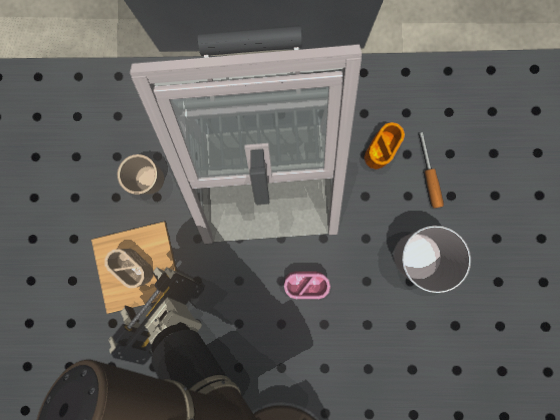

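Run:
```python
from geo import *
print(plane(T,(125.5,267),72)-[432.5,344.7,0])
bot.close_job()
```

```text
[ 5.0740142  -1.89022881 72.        ]
the job is handed in; nothing more can be done
```

The job is handed in: the sash is up and holding on its own, the clay vessel stands upright about 5 mm from the middle of the board by the top camera, and the other things on the table look unmoved.

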